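# Press the raised vial caps home and tray the batch

### The job

Finish this batch of sample vials: stand every vial whose cap is still raised in the shuttle of the cap press (one cell each), slide the shuttle fully in and push the press's plunger down to its stop, so that all those caps are seated together, then let the plunger up and draw the shuttle fully out again; vials whose caps are already seated must not be under the head when it is pressed, so if one was left in the shuttle take it out first. At the end all vials, pressed or not, stand upright in the steel tray with their caps seated, the shuttle is out, and the eyepiece and the timer have been left where they are.

Things in the scene. Friction and masses are not known exactly. Their poses are not given: they have to be found in the camera images.
- vial_a_mid (a point): one of up to six alike glass sample vials, any of which may be absent (then None): plain upright cylinder 27 mm in diameter up to 40 mm above its foot, white ribbed cap 25 mm in diameter, 64 mm high in all with the cap seated, 75 g, most of it in its weighted foot. This point lies on its axis, 32 mm above its foot; z points up the vial. At the start it stands upright on the bench or in a cell of the press's shuttle; grip the glass, not the cap.
- vial_a_cap (a joint): how far this vial's cap stands up from its seated position, in m: 0 = seated (vial 64 mm high); a raised cap stands 5 to 7.5 mm up (70 mm high, a gap of clear glass neck shows under it). The cap stays where it is left and takes 2.5 N to push down. None if the vial is absent.
- vial_b_mid (a point): one of up to six alike glass sample vials, any of which may be absent (then None): plain upright cylinder 27 mm in diameter up to 40 mm above its foot, white ribbed cap 25 mm in diameter, 64 mm high in all with the cap seated, 75 g, most of it in its weighted foot. This point lies on its axis, 32 mm above its foot; z points up the vial. At the start it stands upright on the bench or in a cell of the press's shuttle; grip the glass, not the cap.
- vial_b_cap (a joint): how far this vial's cap stands up from its seated position, in m: 0 = seated (vial 64 mm high); a raised cap stands 5 to 7.5 mm up (70 mm high, a gap of clear glass neck shows under it). The cap stays where it is left and takes 2.5 N to push down. None if the vial is absent.
- vial_c_mid (a point): one of up to six alike glass sample vials, any of which may be absent (then None): plain upright cylinder 27 mm in diameter up to 40 mm above its foot, white ribbed cap 25 mm in diameter, 64 mm high in all with the cap seated, 75 g, most of it in its weighted foot. This point lies on its axis, 32 mm above its foot; z points up the vial. At the start it stands upright on the bench or in a cell of the press's shuttle; grip the glass, not the cap.
- vial_c_cap (a joint): how far this vial's cap stands up from its seated position, in m: 0 = seated (vial 64 mm high); a raised cap stands 5 to 7.5 mm up (70 mm high, a gap of clear glass neck shows under it). The cap stays where it is left and takes 2.5 N to push down. None if the vial is absent.
- vial_d_mid (a point): one of up to six alike glass sample vials, any of which may be absent (then None): plain upright cylinder 27 mm in diameter up to 40 mm above its foot, white ribbed cap 25 mm in diameter, 64 mm high in all with the cap seated, 75 g, most of it in its weighted foot. This point lies on its axis, 32 mm above its foot; z points up the vial. At the start it stands upright on the bench or in a cell of the press's shuttle; grip the glass, not the cap.
- vial_d_cap (a joint): how far this vial's cap stands up from its seated position, in m: 0 = seated (vial 64 mm high); a raised cap stands 5 to 7.5 mm up (70 mm high, a gap of clear glass neck shows under it). The cap stays where it is left and takes 2.5 N to push down. None if the vial is absent.
- vial_e_mid (a point): one of up to six alike glass sample vials, any of which may be absent (then None): plain upright cylinder 27 mm in diameter up to 40 mm above its foot, white ribbed cap 25 mm in diameter, 64 mm high in all with the cap seated, 75 g, most of it in its weighted foot. This point lies on its axis, 32 mm above its foot; z points up the vial. At the start it stands upright on the bench or in a cell of the press's shuttle; grip the glass, not the cap.
- vial_e_cap (a joint): how far this vial's cap stands up from its seated position, in m: 0 = seated (vial 64 mm high); a raised cap stands 5 to 7.5 mm up (70 mm high, a gap of clear glass neck shows under it). The cap stays where it is left and takes 2.5 N to push down. None if the vial is absent.
- vial_f_mid (a point): one of up to six alike glass sample vials, any of which may be absent (then None): plain upright cylinder 27 mm in diameter up to 40 mm above its foot, white ribbed cap 25 mm in diameter, 64 mm high in all with the cap seated, 75 g, most of it in its weighted foot. This point lies on its axis, 32 mm above its foot; z points up the vial. At the start it stands upright on the bench or in a cell of the press's shuttle; grip the glass, not the cap.
- vial_f_cap (a joint): how far this vial's cap stands up from its seated position, in m: 0 = seated (vial 64 mm high); a raised cap stands 5 to 7.5 mm up (70 mm high, a gap of clear glass neck shows under it). The cap stays where it is left and takes 2.5 N to push down. None if the vial is absent.
- plunger (a joint): the press's sprung head, in m pushed down: 0 = up, 0.0135 = at its stop. Needs about 2 N to start, 5 N to reach the stop, plus 2.5 N for each raised cap under it (about 13 N at most); springs up when released. At rest the head's underside is 92 mm above the bench; at the stop it leaves the caps less than 1 mm from seated.
- plunger_top (a point): centre of the top of the black round knob (40 mm in diameter, 16 mm high) on the press's head, 165 mm above the bench when up; push it straight down. The knob stands over a grey bridge 182 x 44 mm whose top is 122 mm above the bench.
- press_mid (a point): fixed point on the bench-top cap press, midway under its bridge, 46 mm above the bench (where the middle of a vial in the middle cell is when the shuttle is fully in). Its x runs along the bridge and the row of cells; its y points from the bridge along the base to the shuttle's outer end; base plate 182 mm in x, from 30 mm behind to 245 mm in front of this point in y.
- shuttle (a joint): how far the aluminium shuttle is slid in, in m: 0 = fully out, 0.16 = fully in under the bridge (it moves along minus y of press_mid; 1.5 N; stays where it is left).
- shuttle_post (a point): the shuttle's handle: upright black round post 14 mm in diameter, its top 88 mm above the bench; this point is on its axis, 74 mm above the bench. It stands 66 mm outward of the row of cells. Pinch it or push it sideways.
- tray: fixed steel tray 130 x 210 mm (x, y), 22 mm high, walls and floor 4 mm thick; origin at the centre of its underside, z up.
- eyepiece_mid (a point): black microscope eyepiece, 38 mm in diameter, 50 mm high, standing in the row with the vials; point at its centre. Not part of the job.
- timer: white bench timer 64 x 66 x 16 mm lying on the bench; origin at the centre of its underside. Not part of the job.
- cell_1 (a point): cell 1 of 3 in the shuttle, a row along x of press_mid with 48 mm pitch (cell 2 in the middle): recess 36 to 38 mm wide with walls 10 mm high; point at the centre of its floor, 14 mm above the bench; moves with the shuttle. May already hold a vial at the start.
- cell_2 (a point): cell 2 of 3 in the shuttle, a row along x of press_mid with 48 mm pitch (cell 2 in the middle): recess 36 to 38 mm wide with walls 10 mm high; point at the centre of its floor, 14 mm above the bench; moves with the shuttle. May already hold a vial at the start.
- cell_3 (a point): cell 3 of 3 in the shuttle, a row along x of press_mid with 48 mm pitch (cell 2 in the middle): recess 36 to 38 mm wide with walls 10 mm high; point at the centre of its floor, 14 mm above the bench; moves with the shuttle. May already hold a vial at the start.
There are look-alikes about, which are no part of the job. What is shaped like the part that bears vial_d_mid but pink or red is not meant.

How it is judged:
By the outcome, as a careful person would: the job done as asked, in the order asked, and still so for the second after the job is handed in, with the robot touching nothing.
Of vial_a, vial_b, vial_c, vial_d only 3 to 4 are there at a start; the rules pass over those that are not, and their reading is None.
Of vial_e, vial_f, spare_cap only 1 to 1 are there at a start; the rules pass over those that are not, and their reading is None.
At some moment in a run one of vial_a, vial_b, vial_c, vial_d may be knocked a few centimetres aside while the robot is not near it.
It also fails if it takes over 210 s, if anything falls off the work surface, if the arm or the gripper's body presses on something with over 40 N, if the wrist force passes 120 N, or if a joint passes its speed limit or range.

### The arm

A 7-joint arm with a two-finger parallel gripper is mounted at the origin on a cart in front of the work surface, level with it; the furniture and walls round the work are solid. World frame = base frame: x ahead of the robot, y to its left, z up, the work surface at z = 0. Lengths are in m, angles in rad, forces in N, time in s.
With the tool pointing down it reaches from about 0.425 to 0.825 m from the base axis. Payload 3.6 kg.
Tool frame: the origin (TCP) lies where the fingers leave the gripper's body, on its centre line; the fingertips stand 73 mm ahead of it and the grasp point (between the pads) lies 54 mm ahead of it; z points along the fingers, y is the line along which they close (so a half turn about z gives the same grasp; the last joint's range is limited). The gripper opens to 85 mm and grips with 20 to 120 N. Pads are 22 mm wide; open, the fingers measure 114 mm over their backs; the gripper's body (76 mm by 85 mm) begins 54 mm behind the grasp point. The pads swing forward as they close: fully open they stand 13 mm farther back than shut.
Start: joints at [-1.308, 0.615, -0.013, 1.423, 0.008, 1.103, -0.04], TCP at [0.186, 0.623, 0.304] pointing down, gripper open.
Joint ranges: [-3.12, 3.12], [-0.3, 2.06], [-1.34, 1.32], [0.26, 2.42], [-1.36, 4.5], [0.01, 1.98], [-2.84, 2.84]. Speed limits (rad/s): [2.79, 2.79, 3.14, 3.14, 3.14, 3.14, 3.14].

### API

Orientations are given as a unit quaternion [x, y, z, w].
In Python, from station import arm, snapshot, camera_info, ticket gives the robot as it stands. Calls block until the motion is done:
- arm.movep(position, orientation): joint-space move of the TCP to a pose.
- arm.line_to(position, velocity=0.15, ori=None): straight line of the TCP; ori=None keeps the orientation; velocity is the mean speed in m/s.
- arm.move_j(angles): joint-space move.
- arm.move_gripper(opening, effort=None): opening from 0.0 (shut) to 1.0 (fully open); effort is the grip in N (None keeps the last); returns when the fingers have stopped.
- arm.pause(seconds).
- arm.ik(position, orientation): joint angles nearest the present ones, or None.
- snapshot(name): name is "scene" or "top" or "wrist"; returns the picture (480x640x3 uint8, blue, green, red); there is no depth.
- camera_info(name): a dict with "fx", "fy", "cx", "cy" (pixels), "R" (3x3) and "t" (3): a world point X has camera coordinates R X + t; the wrist camera has in their place "T_tool_cam" (4x4, takes a point from camera to tool coordinates, whose origin is the TCP and whose axes are the flange's). Camera axes: x right, y down, z forward; pixel columns grow to the right and rows downward; lengths in m; the calibration is good to about 2 mm. A picture is of the moment at which its call begins: read the wrist's pose just before it. camera_info takes no time and is no camera call.
A pose or a line that the arm cannot do raises arm.MotionError and nothing moves.
- ticket.finish_job(): hands the job in; it is judged then, once.
Readings, each from a call of its own:
- arm.read_time(): time.
- arm.read_joint_positions(): joint angles.
- arm.read_dq(): joint speeds.
- arm.read_effort(): joint torques, N m.
- arm.read_tool_pos(): TCP position.
- arm.read_eef_rot(): TCP orientation.
- arm.read_ft_force(): force on the tool from outside, world axes, zero at the start.
- arm.read_wrist_torque(): the same for the moment, N m.
- arm.read_opening(): opening from 0.0 (shut) to 1.0 (fully open).
- arm.read_finger_force(): force on a finger pad.
Only numpy, scipy, OpenCV 4.12 (cv2) and the standard library are available. Lean on these libraries where they do the work, as an engineer would, in place of code of your own. Each camera call takes 0.05 s, during which the arm holds its last target. There are 200 camera calls.

## Working session

There is one attempt and no reset: what is moved stays moved. The work goes in short steps, each a Python script; the robot and the scene stay as the last script left them, time stands still between calls to the robot, and variables do not carry over. Pictures are saved under pics/ and viewed, at most 14 in all, crops included, and the job is handed in when it is done.

```bash
mkdir -p pics; ls; python3 - <<'E'
from station import arm, snapshot, camera_info
import cv2
for n in("scene","top"):
    cv2.imwrite(f"pics/{n}0.png",snapshot(n)); c=camera_info(n); print(n,c)
print(camera_info("wrist")); print(arm.read_tool_pos(),arm.read_eef_rot(),arm.read_time())
E
```

```text
pics
scene {'fx': 601.5461880064285, 'fy': 601.5461880064285, 'cx': 317.4531566271451, 'cy': 232.4390338407933, 'R': array([[-0.47624582, -0.87921417,  0.01312846],
       [-0.3686739 ,  0.18610119, -0.91073921],
       [ 0.7982916 , -0.43857586, -0.41277323]]), 't': array([0.31048212, 0.28690076, 1.00992621])}
top {'fx': 531.4932883080281, 'fy': 531.4932883080281, 'cx': 321.7704250154314, 'cy': 241.03791834534394, 'R': array([[-0.02927818, -0.99956808, -0.00253865],
       [-0.98099851,  0.02922139, -0.19180209],
       [ 0.19179343, -0.0031252 , -0.98143034]]), 't': array([0.10549902, 0.49559271, 1.40511283])}
{'fx': 338.1313549703553, 'fy': 338.1313549703553, 'cx': 318.33426386616463, 'cy': 239.22876554251337, 'T_tool_cam': array([[-3.32437531e-04, -9.58940722e-01, -2.83606384e-01,
         7.16028856e-02],
       [ 9.99998710e-01, -7.64497134e-04,  1.41276908e-03,
         2.49781020e-05],
       [-1.57157807e-03, -2.83605549e-01,  9.58939739e-01,
        -6.98975682e-02],
       [ 0.00000000e+00,  0.00000000e+00,  0.00000000e+00,
         1.00000000e+00]])}
[0.18558318 0.62238714 0.30286202] [ 1.44379982e-01  9.89521618e-01 -1.16737506e-03 -1.57938616e-04] 0.1
```

View pics/scene0.png

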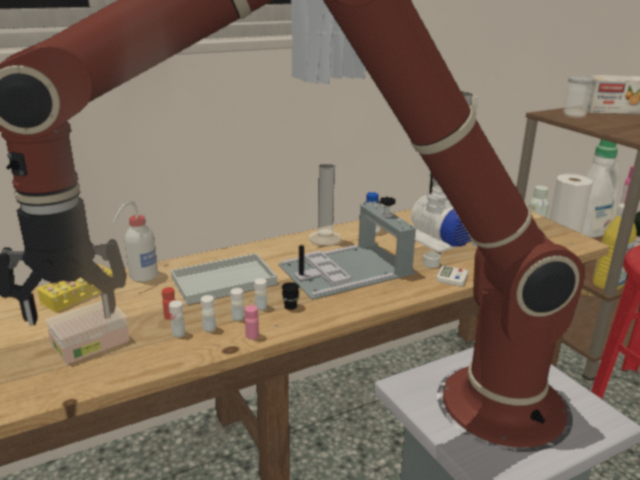

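View pics/top0.png

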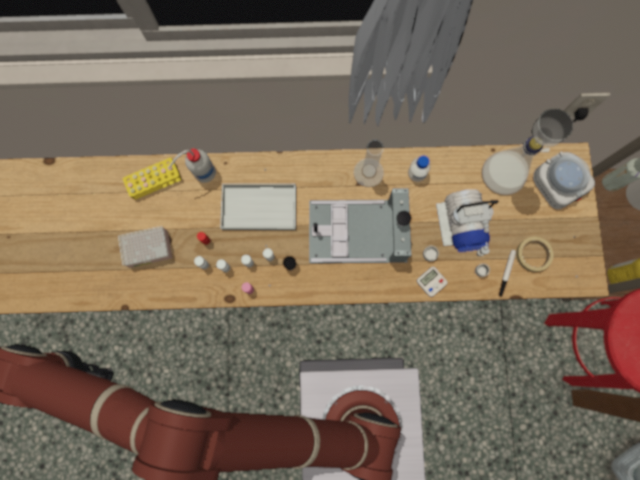

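The four white vials are at top (200,262), (223,266), (247,260) and (268,254). The black eyepiece is at (289,263). The red (203,238) and pink (248,287) bottles are look-alikes, excluded by colour. I'll enlarge both views to check the caps and the cells.

```bash
python3 - <<'E'
import cv2,numpy as np
s=cv2.imread("pics/scene0.png");t=cv2.imread("pics/top0.png")
a=cv2.resize(s[260:345,150:310],(800,425),interpolation=cv2.INTER_CUBIC)
cv2.imwrite("pics/cropA.png",a)
cv2.imwrite("pics/cropB.png",cv2.resize(t[170:310,185:445],(800,431),interpolation=cv2.INTER_CUBIC))
E
```

```text
(no output)
```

View pics/cropA.png

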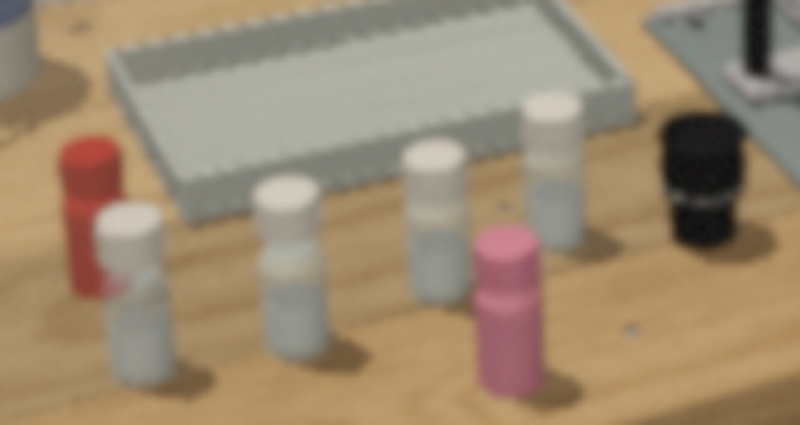

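View pics/cropB.png

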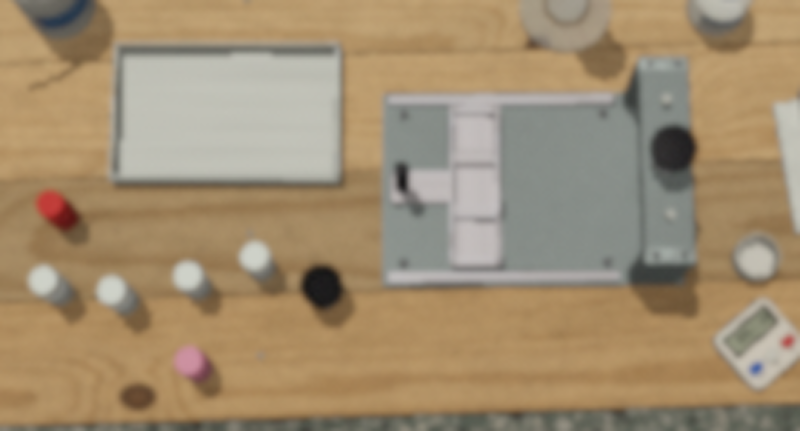

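Crop A shows four white-capped vials, and the two on the left look taller. Crop B shows the shuttle out with all three cells empty. Next I'll work out positions and look from close by with the wrist camera.

```bash
cat > h.py <<'E'
import numpy as np, cv2
from scipy.spatial.transform import Rotation as Rn
from station import arm, snapshot, camera_info, ticket
def cam(n):
    c=camera_info(n)
    if n!="wrist": return c,c["R"],c["t"]
    T=np.eye(4);T[:3,:3]=Rn.from_quat(arm.read_eef_rot()).as_matrix();T[:3,3]=arm.read_tool_pos()
    W=np.linalg.inv(T@c["T_tool_cam"]);return c,W[:3,:3],W[:3,3]
def unproj(C,u,v,z):
    c,R,t=C;d=R.T@[(u-c["cx"])/c["fx"],(v-c["cy"])/c["fy"],1];o=-R.T@t
    return o+d*(z-o[2])/d[2]
def proj(C,X):
    c,R,t=C;p=R@np.asarray(X)+t;return np.array([c["fx"]*p[0]/p[2]+c["cx"],c["fy"]*p[1]/p[2]+c["cy"]])
def down(yaw):  # tool z down; tool y (closing) at yaw from world x
    y=np.array([np.cos(yaw),np.sin(yaw),0]);z=np.array([0,0,-1.]);x=np.cross(y,z)
    return Rn.from_matrix(np.c_[x,y,z]).as_quat()
E
python3 - <<'E'
from h import *
C=cam("top");np.set_printoptions(precision=3,suppress=True)
f=lambda x,y:(185+.325*x,170+.325*y)
for n,x,y,z in [("v1",45,280,.067),("v2",113,291,.067),("v3",189,277,.067),("v4",256,257,.067),("eye",322,287,.05),("pink",190,362,.067),("red",55,208,.067),("trTL",113,45,.022),("trTR",342,45,.022),("trBR",342,185,.022),("trBL",113,185,.022),("knob",674,148,.165),("post",401,168,.088),("c_t",476,133,.02),("c_m",476,190,.018),("c_b",476,243,.02),("pTL",385,95,.01),("pBL",385,285,.01),("timer",760,345,.016)]:
    p=unproj(C,*f(x,y),z); print(n,p[:2],np.hypot(*p[:2]))
x=Rn.from_quat(arm.read_eef_rot()).as_matrix();print(x)
E
```

```text
v1 [0.45 0.42] 0.6153704230526624
v2 [0.439 0.36 ] 0.5676787576198301
v3 [0.449 0.294] 0.5368160769762301
v4 [0.465 0.236] 0.5212659978835678
eye [0.439 0.18 ] 0.4746509467978504
pink [0.375 0.294] 0.4760394125048622
red [0.514 0.412] 0.6585077682360131
trTL [0.676 0.37 ] 0.7704054029995924
trTR [0.669 0.159] 0.6877232895999483
trBR [0.537 0.161] 0.5605479544776298
trBL [0.543 0.37 ] 0.6568134388416684
knob [ 0.529 -0.119] 0.541718972843302
post [0.536 0.107] 0.5465257217360556
c_t [0.582 0.038] 0.5835015135955055
c_m [0.529 0.04 ] 0.5308685710407005
c_b [0.48  0.042] 0.4818263665029678
pTL [0.623 0.12 ] 0.6350160282008078
pBL [0.446 0.125] 0.46284141251289646
timer [ 0.381 -0.209] 0.4342549670089134
[[-0.958  0.286 -0.001]
 [ 0.286  0.958 -0.002]
 [-0.    -0.002 -1.   ]]
```

```bash
cat >> h.py <<'E'
def look(target,az,el,dist,s):
    """TCP pose so the wrist camera looks at target from az, el below horizontal; s=+1 camera upright option"""
    T=camera_info("wrist")["T_tool_cam"]
    z=np.array([np.cos(az)*np.cos(el),np.sin(az)*np.cos(el),-np.sin(el)])
    x=s*np.cross(z,[0,0,1.]);x/=np.linalg.norm(x);y=np.cross(z,x)
    Rc=np.c_[x,y,z];W=np.eye(4);W[:3,:3]=Rc;W[:3,3]=np.asarray(target)-dist*z
    P=W@np.linalg.inv(T);return P[:3,3],Rn.from_matrix(P[:3,:3]).as_quat()
E
python3 - <<'E'
from h import *
q0=np.array(arm.read_joint_positions())
for az in range(-180,180,30):
  for el in (25,35,45,55):
    for d in (.25,.35):
     for s in (1,-1):
      p,o=look([.45,.33,.035],np.radians(az),np.radians(el),d,s)
      if p[2]<.15: continue
      try:q=arm.ik(p,o)
      except Exception: q=None
      if q is not None: print(az,el,d,s,p.round(2),round(abs(np.array(q)-q0).max(),2))
E
```

```text
-180 35 0.25 -1 [0.56 0.33 0.17] 1.57
-180 35 0.35 -1 [0.64 0.33 0.23] 1.82
-180 45 0.25 -1 [0.53 0.33 0.18] 1.57
-180 45 0.35 -1 [0.6  0.33 0.26] 1.64
-180 55 0.25 -1 [0.5  0.33 0.2 ] 1.59
-180 55 0.35 -1 [0.56 0.33 0.28] 1.64
-150 35 0.25 -1 [0.54 0.38 0.17] 1.31
-150 45 0.25 -1 [0.52 0.37 0.18] 1.29
-150 45 0.35 -1 [0.58 0.41 0.26] 1.36
-150 55 0.25 -1 [0.5  0.36 0.2 ] 1.28
-150 55 0.35 -1 [0.55 0.39 0.28] 1.33
-120 35 0.25 -1 [0.5  0.42 0.17] 1.01
-120 45 0.25 -1 [0.49 0.4  0.18] 0.99
-120 45 0.35 -1 [0.53 0.46 0.26] 1.04
-120 55 0.25 -1 [0.48 0.38 0.2 ] 0.96
-120 55 0.35 -1 [0.51 0.43 0.28] 1.0
-90 25 0.35 -1 [0.45 0.55 0.19] 0.78
-90 35 0.25 -1 [0.45 0.44 0.17] 0.77
-90 35 0.35 -1 [0.45 0.52 0.23] 0.78
-90 45 0.25 -1 [0.45 0.41 0.18] 0.72
-90 45 0.35 -1 [0.45 0.48 0.26] 0.75
-90 55 0.25 -1 [0.45 0.38 0.2 ] 0.66
-90 55 0.35 1 [0.45 0.52 0.22] 2.15
-90 55 0.35 -1 [0.45 0.44 0.28] 0.69
-60 25 0.35 -1 [0.34 0.52 0.19] 0.68
-60 35 0.25 -1 [0.4  0.42 0.17] 0.6
-60 35 0.35 -1 [0.36 0.49 0.23] 0.61
-60 45 0.25 -1 [0.41 0.4  0.18] 0.49
-60 45 0.35 1 [0.34 0.52 0.19] 1.97
-60 45 0.35 -1 
[... 1197 characters left out ...]
] 1.83
90 55 0.35 -1 [0.45 0.22 0.28] 2.68
120 25 0.35 -1 [0.56 0.14 0.19] 1.77
120 35 0.25 -1 [0.5  0.24 0.17] 1.79
120 35 0.35 -1 [0.54 0.17 0.23] 1.81
120 45 0.25 -1 [0.49 0.26 0.18] 2.74
120 45 0.35 1 [0.56 0.14 0.19] 1.53
120 45 0.35 -1 [0.53 0.2  0.26] 1.95
120 55 0.25 -1 [0.48 0.28 0.2 ] 2.78
120 55 0.35 1 [0.55 0.16 0.22] 1.43
120 55 0.35 -1 [0.51 0.23 0.28] 2.11
150 25 0.35 -1 [0.64 0.22 0.19] 1.91
150 35 0.25 -1 [0.54 0.28 0.17] 1.6
150 35 0.35 -1 [0.61 0.24 0.23] 1.76
150 45 0.25 -1 [0.52 0.29 0.18] 1.63
150 45 0.35 1 [0.64 0.22 0.19] 1.24
150 45 0.35 -1 [0.58 0.25 0.26] 1.71
150 55 0.25 -1 [0.5 0.3 0.2] 1.69
150 55 0.35 1 [0.62 0.23 0.22] 1.18
150 55 0.35 -1 [0.55 0.27 0.28] 1.77
```

```bash
python3 - <<'E'
from h import *
np.set_printoptions(precision=1,suppress=True)
p,o=look([.46,.33,.035],np.radians(-30),np.radians(35),.35,-1)
arm.movep(p,o); C=cam("wrist"); im=snapshot("wrist")
cv2.imwrite("pics/w1.png",cv2.rotate(im,cv2.ROTATE_180)); print(arm.read_time())
np.savez("c1.npz",R=C[1],t=C[2])
for n,x,y in [("v1",.45,.42),("v2",.439,.36),("v3",.449,.294),("v4",.465,.236)]:
    print(n,[[639,479]-proj(C,[x,y,z]) for z in (0,.04,.064,.070)])
E
```

```text
1.1917
v1 [array([247.2, 300.1]), array([241.5, 268.3]), array([237.7, 246.8]), array([236.7, 241.1])]
v2 [array([307.3, 285.5]), array([306.2, 254.3]), array([305.5, 233.4]), array([305.3, 227.8])]
v3 [array([355.2, 259.9]), array([357.4, 230. ]), array([358.8, 210.2]), array([359.2, 204.9])]
v4 [array([386.9, 238. ]), array([390.7, 209.5]), array([393.3, 190.7]), array([393.9, 185.8])]
```

View pics/w1.png

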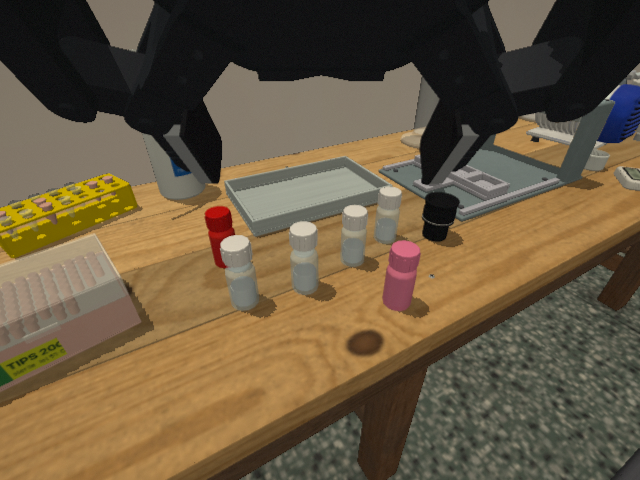

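All four vials are in view at (241,272), (305,258), (354,236) and (388,215). I'll enlarge the caps.

```bash
python3 - <<'E'
import cv2
a=cv2.imread("pics/w1.png")[175:315,195:425]
cv2.imwrite("pics/w1c.png",cv2.resize(a,(800,487),interpolation=cv2.INTER_CUBIC))
E
```

```text
(no output)
```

View pics/w1c.png

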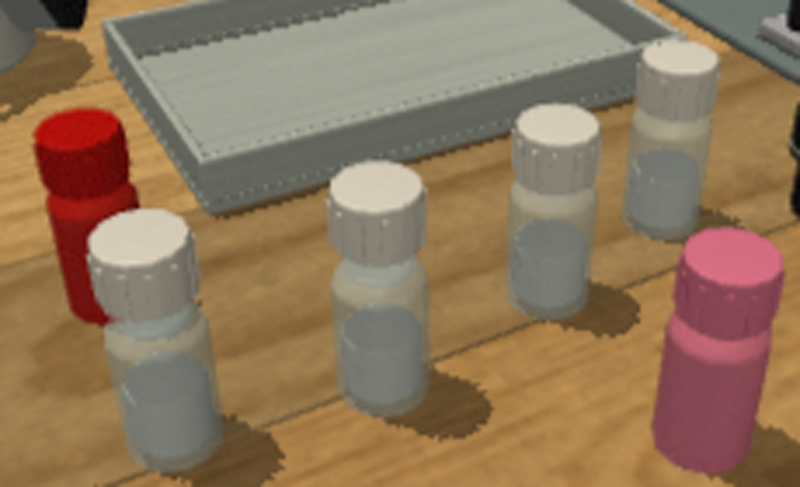

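The enlargement shows a clear neck gap under the caps of v1 (145,330) and v2 (380,270), so those are raised. The caps of v3 and v4 sit on the glass, so those are seated. That makes v1 and v2 the ones to press, in cells 1 and 3. I'll hover and detect the cap discs with the wrist camera.

```bash
cat >> h.py <<'E'
D=None
def ori():
    """tool down, closing along the press's x; keeps the nearer half turn"""
    R=Rn.from_quat(arm.read_eef_rot()).as_matrix()
    y=0.02
    return down(y) if R[0,1]>0 else down(y+np.pi)
def caps(ztop,name=None,n="wrist"):
    C=cam(n);im=snapshot(n)
    if name:cv2.imwrite(f"pics/{name}.png",im)
    h=cv2.cvtColor(im,cv2.COLOR_BGR2HSV)
    m=cv2.inRange(h,(0,0,185),(179,45,255))
    k,l,st,ce=cv2.connectedComponentsWithStats(m)
    out=[]
    for i in range(1,k):
        if st[i,4]>25:
            p=unproj(C,*ce[i],ztop); s=C[0]["fx"]/(C[1]@p+C[2])[2]
            out.append((*p[:2].round(4),round(st[i,4]/(s*s*np.pi*.0125**2),2),st[i,2],st[i,3]))
    return out
E
python3 - <<'E'
from h import *
o=ori()
arm.movep([.445,.36,.25],o); arm.move_gripper(.6)
for c in caps(.070,"w2"): print(c)
print("top"); 
for c in caps(.067,None,"top"):
    if .3<c[0]<.75 and .1<c[1]<.5: print(c)
print(arm.read_time(),arm.read_opening(),arm.read_joint_positions())
E
```

```text
(np.float64(0.4695), np.float64(0.5137), np.float64(0.02), np.int32(3), np.int32(19))
(np.float64(0.4975), np.float64(0.514), np.float64(0.1), np.int32(91), np.int32(19))
(np.float64(0.4504), np.float64(0.4226), np.float64(0.95), np.int32(35), np.int32(35))
(np.float64(0.5699), np.float64(0.3821), np.float64(0.2), np.int32(95), np.int32(7))
(np.float64(0.5425), np.float64(0.3533), np.float64(0.63), np.int32(31), np.int32(113))
(np.float64(0.5556), np.float64(0.3421), np.float64(0.48), np.int32(26), np.int32(127))
(np.float64(0.5622), np.float64(0.3318), np.float64(0.48), np.int32(29), np.int32(127))
(np.float64(0.5712), np.float64(0.364), np.float64(0.11), np.int32(11), np.int32(44))
(np.float64(0.5747), np.float64(0.3667), np.float64(0.06), np.int32(9), np.int32(33))
(np.float64(0.5818), np.float64(0.3664), np.float64(0.17), np.int32(15), np.int32(40))
(np.float64(0.5881), np.float64(0.3661), np.float64(0.12), np.int32(15), np.int32(42))
(np.float64(0.5973), np.float64(0.3258), np.float64(0.56), np.int32(30), np.int32(120))
(np.float64(0.4399), np.float64(0.3628), np.float64(0.86), 
[... 384 characters left out ...]
(0.5317), np.float64(0.3013), np.float64(0.04), np.int32(4), np.int32(15))
(np.float64(0.6193), np.float64(0.2879), np.float64(0.1), np.int32(9), np.int32(35))
(np.float64(0.467), np.float64(0.2439), np.float64(0.72), np.int32(27), np.int32(22))
top
(np.float64(0.5935), np.float64(0.2583), np.float64(39.81), np.int32(70), np.int32(39))
(np.float64(0.4686), np.float64(0.2386), np.float64(0.96), np.int32(9), np.int32(9))
(np.float64(0.452), np.float64(0.2977), np.float64(0.94), np.int32(9), np.int32(9))
(np.float64(0.443), np.float64(0.3603), np.float64(0.54), np.int32(6), np.int32(9))
2.5 0.5994425929032796 [-0.9093432   0.56618736  0.29863627  1.72975196 -0.20660363  0.87669847
 -0.50097525]
```

View pics/w2.png

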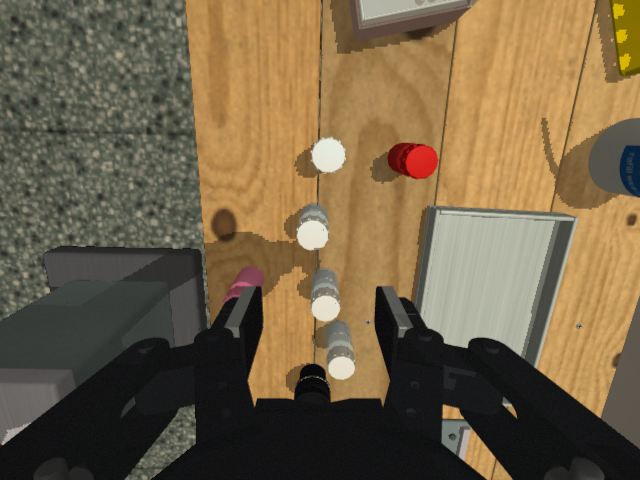

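The wrist view shows the v1 to v4 caps at (328,155), (312,234), (326,306) and (340,366), and detection matches these. I'll take one close look at the shuttle to place the cells.

```bash
python3 - <<'E'
from h import *
o=ori()
arm.line_to([.445,.30,.32],.3); arm.movep([.53,.06,.32],o)
C=cam("wrist");cv2.imwrite("pics/w3.png",snapshot("wrist"));np.savez("c3.npz",R=C[1],t=C[2])
for n,X in [("c1",[.48,.041,.014]),("c2",[.529,.041,.014]),("c3",[.579,.04,.014]),("post",[.535,.107,.088]),("knob",[.529,-.119,.165])]: print(n,proj(C,X).round(1))
print(arm.read_time())
E
```

```text
c1 [274.3 224.6]
c2 [317.2 225.6]
c3 [360.8 227.5]
post [325.3 173.2]
knob [312.1 452.2]
4.0083
```

View pics/w3.png

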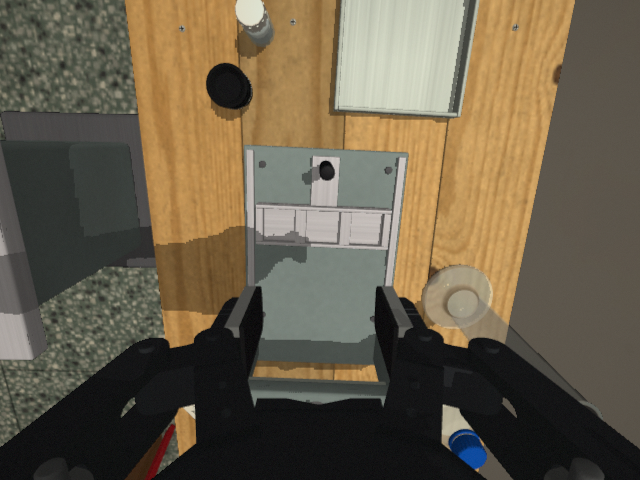

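The shuttle row spans about columns 257 to 390 and rows 207 to 247, with the post at (327,171). I'll enlarge it to read the corners.

```bash
python3 - <<'E'
import cv2
a=cv2.imread("pics/w3.png")[140:260,240:415]
cv2.imwrite("pics/w3c.png",cv2.resize(a,(800,549),interpolation=cv2.INTER_CUBIC))
E
```

```text
(no output)
```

View pics/w3c.png

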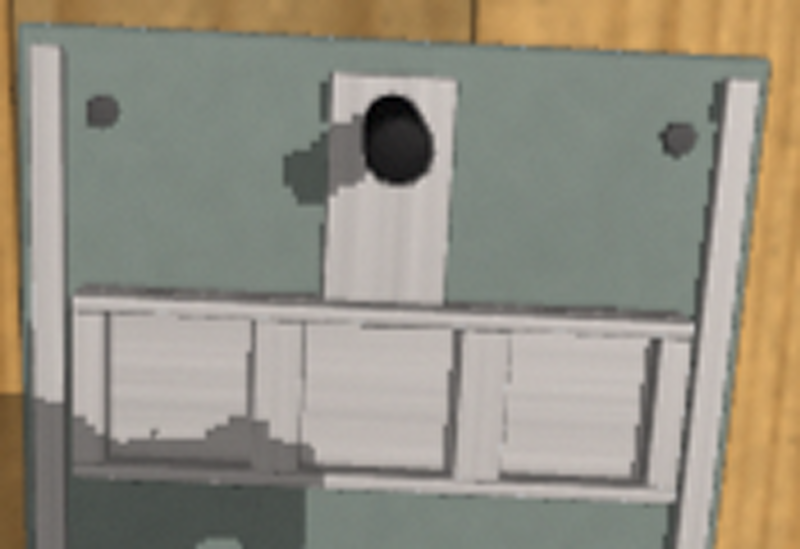

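```bash
python3 - <<'E'
from h import *
d=np.load("c3.npz");C=(camera_info("wrist"),d["R"],d["t"]);s=.21875
U=lambda x,y,z:unproj(C,240+s*x,140+s*y,z)[:2].round(4)
K=[U(*c,.024) for c in [(75,298),(695,327),(675,497),(75,475)]]
print("outer",K,np.mean(K,0))
for n,l,r,t,b in [("c1",108,250,318,458),("c2",302,450,325,468),("c3",503,640,340,478)]:
    print(n,U(l,(t+b)/2,.014),U(r,(t+b)/2,.014),U((l+r)/2,t,.014),U((l+r)/2,b,.014))
print("post",U(400,125,.088),"base",U(22,25,.01),U(770,62,.01))
print("topcam tray/post", unproj(cam("top"),185+.325*401,170+.325*166,.088))
E
```

```text
outer [array([0.4621, 0.0649]), array([0.6109, 0.0614]), array([0.6095, 0.0184]), array([0.4608, 0.0206])] [0.535825 0.041325]
c1 [0.4679 0.0404] [0.5033 0.0413] [0.4858 0.0586] [0.4854 0.0226]
c2 [0.5163 0.0394] [0.5534 0.0403] [0.5344 0.058 ] [0.5354 0.0212]
c3 [0.5668 0.0374] [0.6011 0.0382] [0.5828 0.0554] [0.5851 0.0197]
post [0.5368 0.1121] base [0.4488 0.1274] [0.6264 0.1231]
topcam tray/post [0.53775762 0.10681636 0.088     ]
```

Cells 1 to 3 come out near (.487,.042), (.5355,.0405) and (.5835,.039), with the press yawed about -0.02. Now I'll carry v2 to cell 3 and v1 to cell 1, re-locating each cap just before the grasp.

```bash
sed -i 's/y=0.02$/y=-0.02/' h.py; cat >> h.py <<'E'
G=.033+.054
def find(xy,ztop,tol=.05):
    """hover over xy and return the nearest cap-like disc"""
    arm.movep([xy[0],xy[1]-.0,.25],ori())
    for k in range(2):
        cs=[c for c in caps(ztop) if .5<c[2]<1.35 and max(c[3],c[4])<50]
        cs.sort(key=lambda c:np.hypot(c[0]-xy[0],c[1]-xy[1]))
        if cs and np.hypot(cs[0][0]-xy[0],cs[0][1]-xy[1])<tol:
            print("caps",[(float(c[0]),float(c[1]),float(c[2])) for c in cs[:4]]); return np.array(cs[0][:2],float)
        arm.pause(.3)
    raise SystemExit(f"no cap near {xy}: {cs}")
def pick(xy,foot):
    arm.move_gripper(.6)
    arm.movep([*xy,.25],ori()); arm.line_to([*xy,foot+G],.12)
    arm.move_gripper(0,25); w=arm.read_opening()
    print("grip",round(w,3),arm.read_finger_force())
    arm.line_to([*xy,.25],.2)
    w=arm.read_opening()
    if w<.2: raise SystemExit(f"lost {w}")
def place(xy,foot):
    arm.movep([*xy,.25],ori()); arm.line_to([*xy,foot+G+.02],.15); arm.line_to([*xy,foot+G+.001],.04)
    print("f",np.round(arm.read_ft_force(),1)); arm.move_gripper(.5); arm.line_to([*xy,.25],.2)
CELL={1:(.487,.0417),2:(.5355,.0405),3:(.5835,.0393)}
E
python3 - <<'E'
from h import *
p=find((.440,.3628),.070); pick(p,0); place(CELL[3],.014)
print(arm.read_time())
arm.movep([.56,.03,.27],ori()); print(caps(.084,"w4")); 
C=cam("top")
cv2.imwrite("pics/t4.png",snapshot("top"))
E
```

```text
caps [(0.44, 0.3627, 0.86), (0.4505, 0.4225, 0.94), (0.4517, 0.3007, 0.75), (0.467, 0.2439, 0.72)]
grip 0.309 24.869859516620636
f [ 0.9 -0.4 -0.9]
12.725
[(np.float64(0.5492), np.float64(0.169), np.float64(0.07), np.int32(2), np.int32(60)), (np.float64(0.5968), np.float64(0.1715), np.float64(6.92), np.int32(137), np.int32(58)), (np.float64(0.6059), np.float64(0.0698), np.float64(0.99), np.int32(13), np.int32(144)), (np.float64(0.5489), np.float64(0.0976), np.float64(0.48), np.int32(17), np.int32(58)), (np.float64(0.5377), np.float64(0.0902), np.float64(0.09), np.int32(7), np.int32(23)), (np.float64(0.5609), np.float64(0.0699), np.float64(0.18), np.int32(122), np.int32(2)), (np.float64(0.5436), np.float64(0.0605), np.float64(0.32), np.int32(36), np.int32(16)), (np.float64(0.5621), np.float64(0.061), np.float64(0.08), np.int32(5), np.int32(20)), (np.float64(0.5788), np.float64(0.0631), np.float64(0.36), np.int32(35), np.int32(17)), (np.float64(0.5976), np.float64(0.0541), np.float64(0.25), np.int32(8), np.int32(38)), (np.float64(0.5583), np.float64(0.061), np.float64(0.04), np.int32(3), np.int32(17)), (np.float64(0.5841), np.float64(0.039), np.float64(0.88), np.int32(35), np.int32(30)), (np.float64(0.5415), np.float64(0.0427), np.float64(0.12), np.int32(35), np.int32(5))]
```

View pics/w4.png

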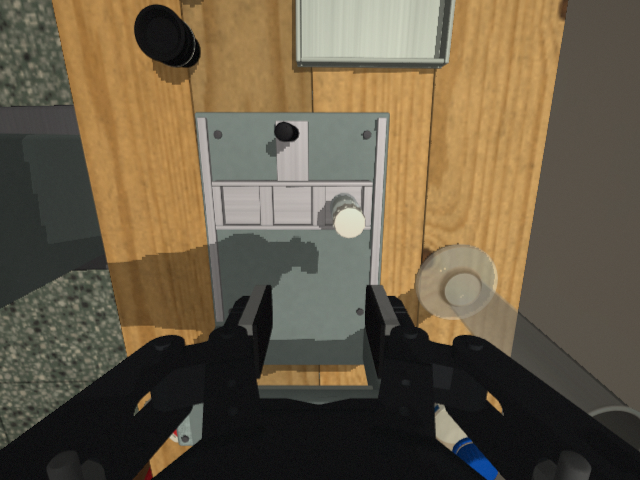

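v2 stands in cell 3, with its cap at (349,222), and measures (.584,.039). Next is v1 into cell 1, then the shuttle by its post.

```bash
python3 - <<'E'
from h import *
p=find((.4505,.4225),.070); pick(p,0); place(CELL[1],.014)
arm.movep([.535,.03,.27],ori())
for c in caps(.084,"w5"): 
    if .7<c[2]<1.2: print(c)
C=cam("wrist"); im=cv2.imread("pics/w5.png")
u,v=proj(C,[.537,.107,.088]);print(u,v)
h=cv2.cvtColor(im,cv2.COLOR_BGR2HSV)[...,2][int(v)-25:int(v)+25,int(u)-25:int(u)+25]
k,l,st,ce=cv2.connectedComponentsWithStats((h<45).astype(np.uint8))
for i in range(1,k):
    if st[i,4]>40: print(st[i],ce[i]+[int(u)-25,int(v)-25],unproj(C,*(ce[i]+[int(u)-25,int(v)-25]),.083))
print(arm.read_time())
E
```

```text
caps [(0.4506, 0.4226, 0.86), (0.452, 0.3023, 0.72)]
grip 0.305 24.914367198944092
f [ 0.3  0.5 -0.4]
(np.float64(0.6003), np.float64(0.0699), np.float64(0.95), np.int32(17), np.int32(151))
(np.float64(0.5402), np.float64(0.0916), np.float64(0.9), np.int32(25), np.int32(58))
(np.float64(0.5851), np.float64(0.0423), np.float64(1.04), np.int32(32), np.int32(51))
(np.float64(0.4873), np.float64(0.0415), np.float64(0.87), np.int32(31), np.int32(30))
320.0020391479513 131.9687705978353
[ 12  16  18  19 248] [315.76612903 130.87903226] [0.53397754 0.10791367 0.083     ]
22.5833
```

View pics/w5.png

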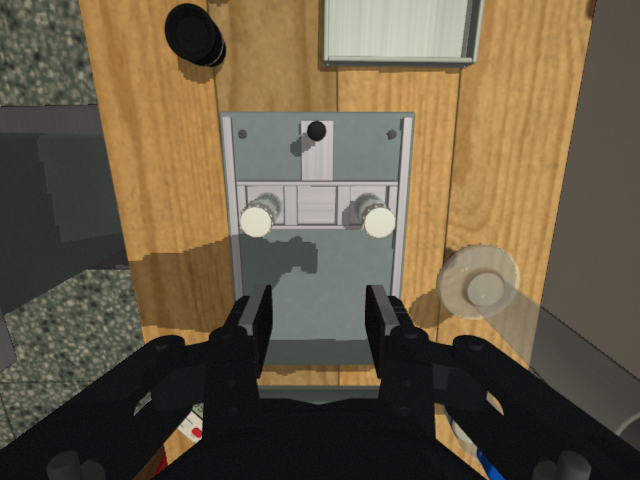

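Both raised vials are in the shuttle, with caps at (256,221) and (379,221); cell 2 is empty. I'll pinch the post and slide the shuttle in.

```bash
cat >> h.py <<'E'
U=np.array([.024,1.,0])/np.hypot(1,.024)   # press y axis
def drag(sign,dist,fmax=9):
    """move along press y by dist (quick), then 1 mm steps until resisted"""
    p=np.array(arm.read_tool_pos()); f0=np.array(arm.read_ft_force())
    arm.line_to(p+sign*U*(dist-.008),.08); n=0
    for k in range(1,16):
        arm.line_to(p+sign*U*(dist-.008+.001*k),.02); arm.pause(.05)
        f=(np.array(arm.read_ft_force())-f0)@U*-sign
        if f>fmax: break
    q=np.array(arm.read_tool_pos());print("drag",(q-p)@U,"f",f,"k",k)
E
python3 - <<'E'
from h import *
q=[.536,.113]
arm.move_gripper(.5); arm.movep([*q,.2],ori()); arm.line_to([*q,.134],.1)
arm.move_gripper(0,30); print(arm.read_opening(),arm.read_ft_force())
drag(-1,.16)
arm.move_gripper(.5); p=np.array(arm.read_tool_pos())
print(p,arm.read_ft_force())
arm.line_to([p[0],p[1]+.01,p[2]],.1);arm.line_to([p[0],p[1]+.01,.27],.15)
C=cam("wrist");im=snapshot("wrist");cv2.imwrite("pics/w6.png",im)
print("top",cv2.imwrite("pics/t6.png",snapshot("top")),arm.read_time())
E
```

```text
0.15243545136814837 [-2.41602426 -0.07490575  5.98460513]
drag -0.16042729735326022 f 9.248659753698364 k 12
[ 0.53116554 -0.05196193  0.13437284] [-0.55913615  0.37099235 -0.33285315]
top True 31.9333
```

The shuttle hit its stop after 160 mm of travel. I'll locate the knob from the top camera, then press with shut fingertips.

```bash
python3 - <<'E'
from h import *
t=np.array(arm.read_tool_pos());arm.movep([.5,.2,.27],ori())
C=cam("top");im=snapshot("top");cv2.imwrite("pics/t7.png",im)
h=cv2.cvtColor(im,cv2.COLOR_BGR2HSV)[...,2]
u,v=404,218;w=h[v-14:v+14,u-14:u+14]
k,l,st,ce=cv2.connectedComponentsWithStats((w<50).astype(np.uint8))
for i in range(1,k):
    if st[i,4]>40: print(st[i],ce[i]+[u-14,v-14],unproj(C,*(ce[i]+[u-14,v-14]),.160))
a=im[170:310,185:445]
cv2.imwrite("pics/t7c.png",cv2.resize(a,(800,431),interpolation=cv2.INTER_CUBIC))
E
```

```text
[10  8 10 13 87] [404.82758621 217.66666667] [ 0.53081517 -0.12150953  0.16      ]
```

View pics/t7c.png

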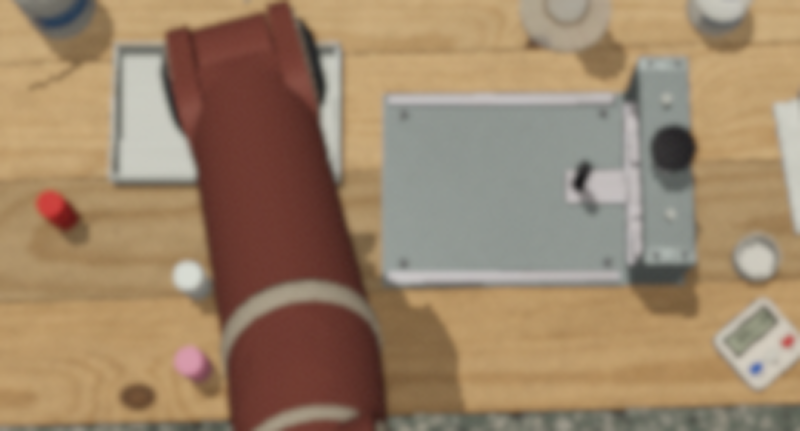

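The shuttle is under the bridge, with its post at (583,178) in the crop. The knob is at (674,148), about (.531,-.120). Now I'll press.

```bash
python3 - <<'E'
from h import *
q=[.531,-.120]
arm.move_gripper(0,20); arm.movep([*q,.30],ori()); arm.line_to([*q,.248],.1)
f0=np.array(arm.read_ft_force()); L=[]
for k in range(1,40):
    z=.248-.001*k
    arm.line_to([*q,z],.03); arm.pause(.04)
    f=(np.array(arm.read_ft_force())-f0)[2]; L.append((round(z-.073,3),round(float(arm.read_tool_pos()[2])-.073,4),round(float(f),1)))
    if f>24: break
print(L); arm.pause(.3); print(arm.read_tool_pos()[2]-.073,arm.read_ft_force())
arm.line_to([*q,.30],.08); print(arm.read_time())
E
```

```text
[(0.174, 0.1745, 0.1), (0.173, 0.173, -0.3), (0.172, 0.1719, 0.2), (0.171, 0.171, 0.4), (0.17, 0.17, -1.1), (0.169, 0.169, -0.2), (0.168, 0.168, -0.2), (0.167, 0.167, -0.1), (0.166, 0.166, -1.2), (0.165, 0.1649, 0.3), (0.164, 0.1642, 1.9), (0.163, 0.1631, 2.0), (0.162, 0.162, 2.6), (0.161, 0.161, 1.2), (0.16, 0.16, 2.7), (0.159, 0.159, 1.8), (0.158, 0.158, 2.7), (0.157, 0.1571, 3.4), (0.156, 0.1562, 5.2), (0.155, 0.1554, 6.4), (0.154, 0.1546, 7.6), (0.153, 0.1537, 7.7), (0.152, 0.1528, 8.6), (0.151, 0.1518, 9.2), (0.15, 0.1509, 9.2), (0.149, 0.1507, 14.2), (0.148, 0.1506, 18.6), (0.147, 0.1505, 24.3)]
0.1505373082658672 [-5.71331522  1.38925891 23.79698627]
44.9417
```

The force rose to 24 N at the stop and two extra cap loads showed on the way down. Now I'll draw the shuttle out.

```bash
python3 - <<'E'
from h import *
arm.move_gripper(.5); p=[.5315,-.042]
arm.line_to([.533,0,.30],.2)
arm.movep([*p,.27],ori()); arm.line_to([*p,.134],.12); arm.line_to([.5312,-.052,.134],.05)
arm.move_gripper(0,30); print(arm.read_opening(),arm.read_ft_force())
drag(1,.16)
arm.move_gripper(.5); print(arm.read_tool_pos())
a=arm.read_tool_pos();arm.line_to([a[0],a[1],.27],.15)
arm.movep([.535,.03,.27],ori())
for c in caps(.078,"w8"):
    if .7<c[2]<1.2: print(c)
print(arm.read_time())
a=cv2.imread("pics/w8.png")[90:260,200:440]; cv2.imwrite("pics/w8c.png",cv2.resize(a,(720,510),interpolation=cv2.INTER_CUBIC))
E
```

```text
0.14699082029764018 [ 2.49383064  0.17267126 -1.01483809]
drag 0.16053770792943564 f 10.620135759246834 k 13
[0.53532618 0.11448842 0.13389326]
(np.float64(0.6019), np.float64(0.0682), np.float64(1.06), np.int32(16), np.int32(150))
(np.float64(0.54), np.float64(0.0904), np.float64(1.01), np.int32(26), np.int32(58))
(np.float64(0.5859), np.float64(0.0425), np.float64(1.06), np.int32(33), np.int32(49))
(np.float64(0.4875), np.float64(0.0416), np.float64(0.87), np.int32(30), np.int32(29))
56.3833
```

View pics/w8c.png

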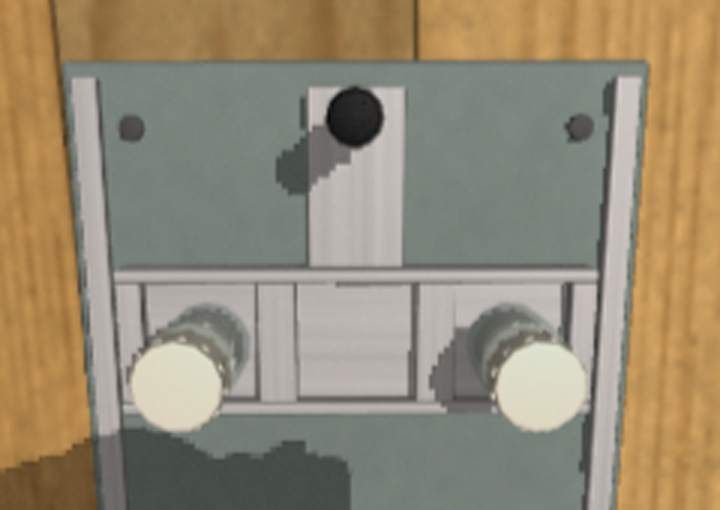

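The shuttle is fully out, with both vials upright in their cells and caps at (176,388) and (541,388) in the crop. Next I'll move all four vials into the tray, locating the loose ones first.

```bash
python3 - <<'E'
from h import *
pick((.4875,.0416),.014); place((.606,.335),.004)
pick((.584,.039),.014); place((.606,.288),.004)
p=find((.452,.3005),.064); pick(p,0); place((.606,.241),.004)
p=find((.468,.241),.064); pick(p,0); place((.606,.194),.004)
print(arm.read_time())
p,o=look([.606,.265,.04],np.radians(180),np.radians(40),.33,-1)
np.set_printoptions(precision=3)
arm.movep([.55,.2,.3],ori())
for c in caps(.068,"w9"):
    if .6<c[2]<1.3: print(c)
try: arm.movep([.55,.1,.32],ori())
except arm.MotionError as e: print(e)
cv2.imwrite("pics/w10.png",snapshot("wrist")); cv2.imwrite("pics/s10.png",snapshot("scene")); cv2.imwrite("pics/t10.png",snapshot("top"))
print(arm.read_time())
E
```

```text
grip 0.308 25.340759754180908
f [-1.  -0.6  1.3]
grip 0.304 25.23735076189041
f [-0.9  0.8  1.8]
caps [(0.4525, 0.2983, 0.78), (0.4834, 0.2462, 0.55)]
grip 0.307 24.72153604030609
f [-0.3 -1.4 -0.1]
caps [(0.4869, 0.246, 0.86), (0.5647, 0.2657, 0.63)]
grip 0.309 24.721873104572296
f [ 0.2 -0.6  0. ]
86.85
(np.float64(0.6064), np.float64(0.1935), np.float64(0.87), np.int32(27), np.int32(25))
87.9417
```

v4 had been knocked to (.487,.246), and it was found and placed from there. I'll check with one last composite: an oblique wrist view beside the top view.

```bash
python3 - <<'E'
from h import *
for az,el,d in [(0,35,.32),(-20,35,.32),(-30,40,.32),(0,45,.3),(-45,35,.32),(-60,40,.32),(180,45,.3)]:
    p,o=look([.606,.265,.045],np.radians(az),np.radians(el),d,-1)
    try:
        arm.movep([.45,.25,.32],ori()); arm.movep(p,o); print(az,el,d,p); break
    except arm.MotionError as e: print(az,e)
w=cv2.rotate(snapshot("wrist"),cv2.ROTATE_180); cv2.imwrite("pics/w11.png",w)
C=cam("wrist");print([[639,479]-proj(C,[.606,y,.035]) for y in (.335,.194)])
u=np.mean([[639,479]-proj(C,[.606,y,.035]) for y in (.335,.194)],0).astype(int)
a=w[max(0,u[1]-75):u[1]+75,max(0,u[0]-133):u[0]+133]
arm.movep([.45,.25,.32],ori()); arm.movep([.30,.55,.32],ori())
t=snapshot("top");cv2.imwrite("pics/t11.png",t)
b=t[170:270,210:420]
r=lambda i,h:cv2.resize(i,(532,h),interpolation=cv2.INTER_CUBIC)
cv2.imwrite("pics/final.png",np.vstack([r(a,300),r(b,253)])); print(arm.read_time())
E
```

```text
0 35 0.32 [0.44378056 0.26445137 0.21887103]
[array([246.49154675, 250.19806328]), array([393.26270045, 249.84733948])]
93.3917
```

View pics/final.png

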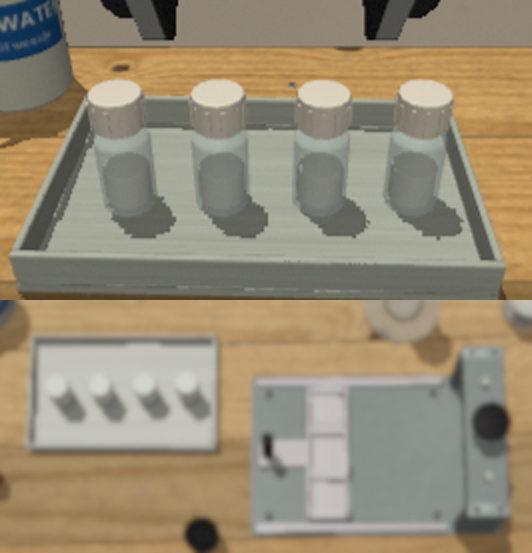

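All four vials stand upright in the tray with their caps level and seated, at (120,150), (220,150), (322,150) and (417,150). The shuttle is out and empty, and the eyepiece at (200,533) hasn't moved. I'll hand the job in.

```bash
python3 -c "
from h import *
print(ticket.finish_job())"
```

```text
the job is handed in; nothing more can be done
None
```

I pressed the two raised vials together and handed the job in: all four vials stand upright in the tray with caps that look seated in the last picture, the shuttle is out, and I never touched the eyepiece or the timer.

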